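# Load the coffee pod carousel and index it

## Task

Put the loose coffee pod upright into the empty cup of the pod carousel and press it down gently, without forcing it, until it is fully home and its rim has snapped under both clips. Then turn the wheel just one click counter-clockwise seen from above, so that the new pod comes to rest under the gate, and let go. Leave the other things where they are.

Things in the scene. Friction and masses are not known exactly. Their poses are not given: they have to be found in the camera images.
- pod: the only loose coffee pod, standing upright on the worktop left of the carousel: a cone, 37 mm wide at its foot, widening to a 50 mm rim at the top, 43 mm tall; 20 g. Origin at the centre of its foot, z up. Pinch it at the rim. Its foil lid is flat and can be pressed on.
- pod_carousel: the carousel's fixed black base, a disc 196 mm wide; origin at the centre of its underside, on the wheel's axis, z up. Its -x axis points to the loading station, where the empty cup stands at the start.
- gate: fixed steel gate one click (72 degrees) counter-clockwise from the loading station; origin and axes as the base's. 11 mm post outside the wheel, arm over the wheel (top 91 mm above the worktop), and a black tongue 24 x 18 mm hanging from it, underside 71 mm above the worktop: 4 mm over a pod that is home. It blocks a pod that is not home.
- wheel (a joint): turn of the grey wheel about the vertical axis, rad, 0 at the start, positive counter-clockwise seen from above. Five cups on a 78 mm radius, four already filled. A detent pulls the wheel to the nearest of the rest positions 72 degrees (1.257 rad) apart; the stiffest point between them takes about 0.3 N m.
- pocket (a point): centre of the floor of the empty cup, 24 mm above the worktop, 78 mm from the wheel's axis; turns with the wheel, axes as the wheel's. The cup is 28 mm deep, 48 mm wide inside. A spring ejector plate stands 6 mm up from the floor and pushes the pod back with about 7 to 10 N; only the clips hold it down.
- clips (a point): point midway between the noses of the empty cup's two spring clips, 46 mm above the cup's floor; one clip is on the side of the wheel's axis, one on the far side; fingers fit at the other two sides. Noses 12 mm wide, 44 mm apart, tops 48 mm above the floor. A pod set down perches about 20 mm above home; pressing takes 10 to 18 N; the clips catch only in the last 1 mm: if missed, press again.
- knob (a point): middle of the black bar grip on the wheel's axis, 96 mm above the worktop: 46 mm long, 14 mm thick, 36 mm tall. It turns with the wheel; its x axis runs along the bar, which points at the empty cup. Above 76 mm over the worktop it is free all round for 50 mm, as far as the gate arm's inner end.
- gate_station (a point): fixed point under the gate: where the pod's origin is when the wheel has turned exactly one click and the pod is home.
- tea_box: small upright carton 46 x 62 x 82 mm, behind the pod; bystander, origin under its centre.
- salt_shaker: salt shaker 44 mm wide, 90 mm tall, behind the carousel to the left; bystander, origin under its centre.
- sugar_canister: round canister with a lid, 87 mm wide, 110 mm tall, behind the carousel to the right; bystander, origin under its centre.
- spice_jar: spice jar with a black cap, 44 mm wide, 107 mm tall, at the front edge right of the carousel; bystander, origin under its centre.
- cup_floor: the rigid round floor of the empty cup, 56 mm wide; origin at its top centre (the same point as pocket). More than 20 N between it and the pod spoils the pod.

How it is judged:
On the way, in this order (a step that is already met when the one before it is completed fails the run):
1. the pod is home in the empty cup with the fingers off it, the wheel still at the loading station (horizontal distance between pod and pocket below 0.005 m and z of pod in the frame of pocket below 0.002 m and angle between pod's own z axis and vertical below 0.08 rad and value of joint wheel between -0.2 and 0.2 rad and contact force between the fingers and pod below 0.1 N), for 0.2 s.
2. the wheel has turned one click (value of joint wheel between 1.15 and 1.36 rad), for 0.2 s.
At the end, for the whole second after the job is handed in: the wheel rests one click on (1.18 to 1.33 rad), the pod is at rest, upright within 0.08 rad, home in its cup (within 2 mm of the floor in height and 5 mm of the cup's centre) and within 9 mm of the station under the gate (value of joint wheel between 1.18 and 1.33 rad and velocity of joint wheel between -0.1 and 0.1 rad/s and horizontal distance between pod and gate_station below 0.009 m and horizontal distance between pod and pocket below 0.005 m and z of pod in the frame of pocket between -0.003 and 0.002 m and angle between pod's own z axis and vertical below 0.08 rad and linear speed of pod below 0.02 m/s); the robot touches nothing.
It fails at once if the pod is forced: more than 20 N between the pod and the cup's floor (contact force between pod and cup_floor above 20 N).
It fails at once if the pod is jammed against the gate: more than 3 N (contact force between pod and gate above 3 N).
It fails at once if the wheel is turned past the click (beyond 1.6 rad) or the wrong way (below -0.4 rad) (value of joint wheel above 1.6 rad or value of joint wheel below -0.4 rad).
It fails at once if a bystander is moved by more than 20 mm (distance of any of tea_box, salt_shaker, sugar_canister, spice_jar from where it was at the start of the episode above 0.02 m).
It also fails if it takes over 70 s, if anything falls off the work surface, if the arm or the gripper's body presses on something with over 40 N, if the wrist force passes 120 N, or if a joint passes its speed limit or range.

## Robot

A 7-joint arm with a two-finger parallel gripper is mounted at the origin on a cart in front of the work surface, level with it; the furniture and walls round the work are solid. World frame = base frame: x ahead of the robot, y to its left, z up, the work surface at z = 0. Lengths are in m, angles in rad, forces in N, time in s.
With the tool pointing down it reaches from about 0.35 to 0.9 m from the base axis. Payload 8.1 kg.
Tool frame: the origin (TCP) lies at the very end of the fingers, on their centre line; the grasp point (between the pads) lies 19 mm behind it; z points along the fingers, y is the line along which they close (so a half turn about z gives the same grasp; the last joint's range is limited). The gripper opens to 92 mm and grips with 3 to 60 N. Pads are 19 mm wide; open, the fingers measure 130 mm over their backs; the gripper's body (75 mm by 190 mm) begins 47 mm behind the grasp point.
Start: joints at [1.106, 0.434, 0.025, 1.573, -0.012, 1.134, -0.075], TCP at [0.221, -0.585, 0.227] pointing down, gripper open.
Joint ranges: [-2.62, 2.62], [-0.44, 2.09], [-1.27, 1.32], [0.08, 2.57], [-1.32, 4.46], [0.12, 2], [-2.74, 2.74]. Speed limits (rad/s): [2.22, 2.22, 3.01, 3.01, 3.14, 3.14, 3.14].

## Interface

Orientations are given as a unit quaternion [w, x, y, z].
In Python, from station import observe, viewer, job gives the robot as it stands.
- The arm moves only by the shell command python3 -m pendant, which reads ROWS from standard input. ROWS is a JSON list of rows, 1 to 5 of them, each an object with the fields aperture (the finger opening in m), xyz (a list: dx, dy, dz in m), turn (a turn about the tool's z in rad); a field left out counts as zero (the opening has to be given); each row is the pose to reach, as a shift and turn from the pose commanded when the command began, along the tool's axes at that moment; what a row does not reach only later rows make up. A row lasts 1/12 s, in which the tool goes at most 0.0417 m and 0.125 rad, less where a joint would pass 70% of its speed; a pose out of reach is approached as far as the arm can. The fingers move at their own pace and stop on an object; the grip force is fixed at half the most. Time passes only in rows, so rows that do not move let the fingers close. It prints the time, the measured TCP pose, the force, the opening and the grip force at its end. Input that does not fit is refused with a message, and nothing moves.
- observe(): the state, without advancing time (a new reading comes with each control period).
- viewer.read_camera(name): name is "scene" or "top" or "wrist"; returns (picture, depth): 384x512x3 uint8, blue, green, red; 384x512 float32, m along the optical axis (not along the pixel's ray), 0 where there is no reading.
- viewer.camera_params(name): a dict with "vertical_fov" (degrees; the focal length in pixels is half the picture's height over the tangent of half this angle, whatever the lens; pixels are square), "cx", "cy" (the principal point, pixels), "R" (3x3) and "t" (3): a world point X has camera coordinates R X + t; the wrist camera has in their place "tool_from_camera" (4x4, takes a point from camera to tool coordinates, whose origin is the TCP and whose axes are the flange's). Camera axes: x right, y down, z forward; pixel columns grow to the right and rows downward; lengths in m; the calibration is good to about 2 mm. The wrist camera is an equidistant fisheye: a pixel r from the principal point sees the ray r / f radians off the axis. A picture is of the moment at which its call begins: read the wrist's pose just before it. camera_params takes no time and is no camera call.
- job.job_done(): hands the job in; it is judged then, once.
The state is a dict: "time_s": time; "joint_pos": joint angles; "joint_velocities": joint speeds; "joint_efforts": joint torques, N m; "position": TCP position; "tool_rot": TCP orientation; "wrist_force": force on the tool from outside, world axes, zero at the start; "ft_torque": the same for the moment, N m; "finger_gap": finger opening in m; "gripper_force": force on a finger pad.
Only numpy, scipy, OpenCV 4.12 (cv2) and the standard library are available. Lean on these libraries where they do the work, as an engineer would, in place of code of your own. Each camera call takes 0.05 s, during which the arm holds its last target. There are 200 camera calls.

## Working session

There is one attempt and no reset: what is moved stays moved. The work goes in short steps, Python scripts to look and compute and a shell command to move; the robot and the scene stay as the last step left them, time stands still between calls to the robot, and variables do not carry over. Pictures are saved under pics/ and viewed, at most 10 in all, crops included, and the job is handed in when it is done.

```bash
ls; mkdir -p pics
cat > h.py <<'E'
import numpy as np, cv2
from station import observe, viewer, job
def grab(n,save=None):
    im,d=viewer.read_camera(n)
    if save: cv2.imwrite('pics/'+save,im)
    return np.array(im),np.array(d)
def cloud(n,d):
    p=viewer.camera_params(n);h,w=d.shape
    f=h/2/np.tan(np.radians(p['vertical_fov'])/2)
    v,u=np.mgrid[:h,:w]
    X=np.stack([(u-p['cx'])/f*d,(v-p['cy'])/f*d,d],-1)
    return (X-np.array(p['t']))@np.array(p['R'])   # R^T (Xc-t)
def ray(n,u,v,z):
    p=viewer.camera_params(n);f=192/np.tan(np.radians(p['vertical_fov'])/2)
    R=np.array(p['R']);t=np.array(p['t']);c=-R.T@t
    r=R.T@np.array([(u-p['cx'])/f,(v-p['cy'])/f,1]);return c+r*(z-c[2])/r[2]
E
python3 - <<'E'
from h import *
s=observe();print(s['position'],s['tool_rot'])
for n in('top','scene'):
    im,d=grab(n,n+'0.png');P=cloud(n,d);np.savez('/tmp/'+n,im=im,d=d,P=P)
    print(n,{k:v for k,v in viewer.camera_params(n).items() if k in('t','cx','cy','vertical_fov')})
E
```

```text
pics
[ 0.22098592 -0.58406257  0.22594073] [-7.68519021e-04  9.83690220e-01  1.79869175e-01 -2.01172368e-04]
top {'vertical_fov': 54.90279240061858, 'cx': 256.16051091181924, 'cy': 194.25319773868623, 't': array([-5.09815889e-05,  5.95620852e-01,  9.15188275e-01])}
scene {'vertical_fov': 49.95422681762729, 'cx': 254.30639505029063, 'cy': 192.36838549323178, 't': array([0.40924126, 0.33725576, 0.58589955])}
```

View pics/top0.png

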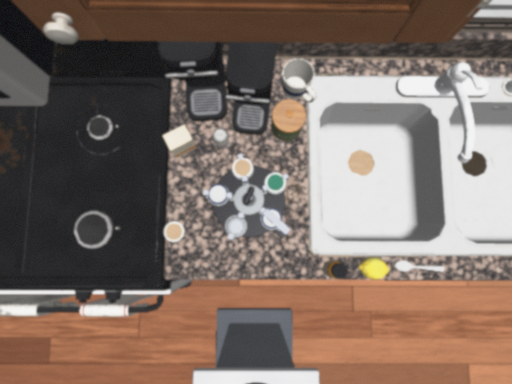

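View pics/scene0.png

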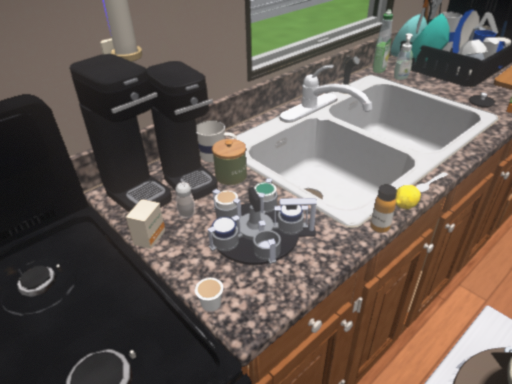

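The top view shows the pod at about (174,232), the carousel hub at (248,198), the empty cup at (236,227), and the gate near (275,221). The scene view agrees: pod (209,290), empty cup (266,243), gate arm (297,203).

Run:
```python
from h import *
Z=np.load('/tmp/top.npz');im,d,P=Z['im'],Z['d'],Z['P']
for n,(u,v),z in [('pod',(174,231),.043),('hub',(248,198),.114),('cup',(236,227),.06)]:
    print(n,ray('top',u,v,z),P[v,u])
hsv=cv2.cvtColor(im,cv2.COLOR_BGR2HSV)
z=P[...,2]
# pod by height
for n,box,lo,hi in [('pod',(155,195,212,252),.03,.06),('knob',(225,275,175,220),.088,.13),('disc',(190,300,140,260),.012,.2)]:
    x0,x1,y0,y1=box; Q=P[y0:y1,x0:x1].reshape(-1,3); m=(Q[:,2]>lo)&(Q[:,2]<hi)
    q=Q[m];print(n,m.sum(),q.mean(0),q.min(0),q.max(0))
print(viewer.camera_params('wrist'))
big=cv2.resize(im[150:260,150:310],None,fx=5,fy=5,interpolation=cv2.INTER_CUBIC);cv2.imwrite('pics/topcrop.png',big)
```

```text
pod [0.49991496 0.21144981 0.043     ] [0.49977947 0.21075942 0.04626865]
hub [0.57624373 0.02271482 0.114     ] [0.57579505 0.02267105 0.11740038]
cup [0.50984272 0.0530078  0.06      ] [0.51132511 0.05426073 0.03197019]
pod 312 [0.4987216  0.21133494 0.04453162] [0.47461232 0.18769974 0.04028874] [0.52269788 0.23684575 0.05038146]
knob 205 [0.56517837 0.00157943 0.10389423] [ 0.5278609  -0.04079831  0.08809798] [0.60583642 0.03486845 0.11881568]
disc 3581 [0.58725764 0.02474312 0.05131996] [ 0.47806097 -0.08687708  0.01200311] [0.75007009 0.18199552 0.11881568]
{'vertical_fov': 65.70646984690485, 'cx': 254.95501377862138, 'cy': 189.03004548686567, 'tool_from_camera': array([[ 3.93220678e-04, -9.63763675e-01, -2.66757237e-01,
         7.09953753e-02],
       [ 9.99999785e-01,  2.39026024e-04,  6.10502629e-04,
        -7.92213646e-04],
       [-5.24618336e-04, -2.66757420e-01,  9.63763562e-01,
        -1.57721726e-01],
       [ 0.00000000e+00,  0.00000000e+00,  0.00000000e+00,
         1.00000000e+00]])}
```

View pics/topcrop.png

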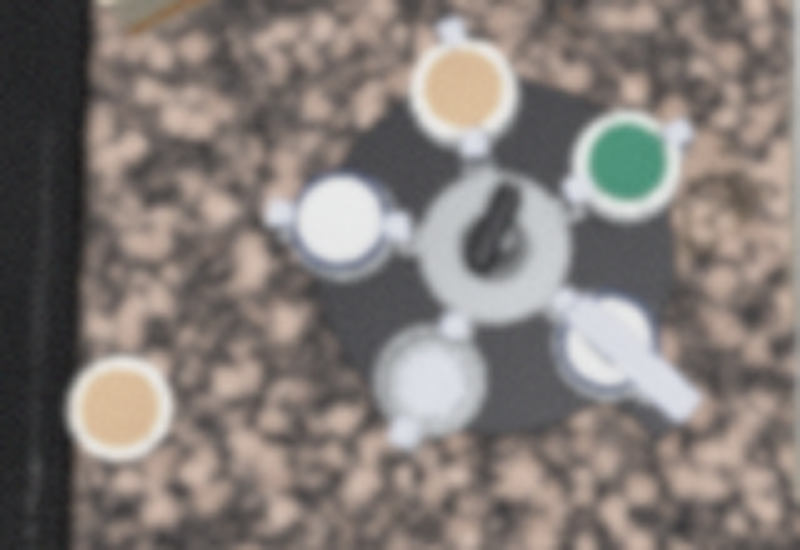

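```bash
cat >> h.py <<'E'
def unc(x,y,x0=150,y0=150,s=5): return (x+.5)/s-.5+x0,(y+.5)/s-.5+y0
def pent(A,idx,r=.078):
    # fit centre & angle; idx = clicks ccw from cup
    from scipy.optimize import least_squares
    A=np.array(A)[:,:2];k=np.array(idx)*2*np.pi/5
    f=lambda p:(np.stack([p[0]+r*np.cos(p[2]+k),p[1]+r*np.sin(p[2]+k)],1)-A).ravel()
    s=least_squares(f,[.57,.02,2.7]);return s.x,f(s.x)
E
python3 - <<'E'
from h import *
z=.067
# ccw from cup: cup0, gate1, green2, tan3, white4
c=[(465,92),(627,165),(342,224)]
A=[ray('top',*unc(*p),z) for p in c]
x,r=pent(A,[3,2,4]);print(x,np.round(r*1e3,1))
print('cup',x[:2]+.078*np.array([np.cos(x[2]),np.sin(x[2])]))
print('pod',ray('top',*unc(120,408),.043),'hubdisc',ray('top',*unc(494,246),.07),'knob',ray('top',*unc(495,228),.114))
from scipy.spatial.transform import Rotation as R
s=observe();q=s['tool_rot'];print(R.from_quat([q[1],q[2],q[3],q[0]]).as_matrix().round(3))
E
```

```text
[0.58313148 0.02181053 2.72302823] [-0.   0.5 -0.  -0.9  0.   0.4]
cup [0.51186496 0.05351357]
pod [0.49940365 0.21244836 0.043     ] hubdisc [0.58002986 0.02226385 0.07      ] knob [0.58300804 0.02132553 0.114     ]
[[ 0.935  0.354 -0.001]
 [ 0.354 -0.935  0.001]
 [-0.    -0.001 -1.   ]]
```

```bash
r='' ; echo '[{"aperture": 0.092,"xyz": [0.03,-0.04,0]},{"aperture": 0.092,"xyz": [0.06,-0.07,0]},{"aperture": 0.092,"xyz": [0.09,-0.105,0]},{"aperture": 0.092,"xyz": [0.11,-0.13,0]},{"aperture": 0.092,"xyz": [0.13,-0.155,0]}]' | python3 -m pendant
echo '[{"aperture": 0.092,"xyz": [0.026,-0.031,0]},{"aperture": 0.092,"xyz": [0.052,-0.062,0]},{"aperture": 0.092,"xyz": [0.078,-0.093,0]},{"aperture": 0.092,"xyz": [0.104,-0.124,0]},{"aperture": 0.092,"xyz": [0.13,-0.155,0]}]' | python3 -m pendant
echo '[{"aperture": 0.092,"xyz": [0.026,-0.031,0]},{"aperture": 0.092,"xyz": [0.052,-0.062,0]},{"aperture": 0.092,"xyz": [0.078,-0.093,0]},{"aperture": 0.092,"xyz": [0.104,-0.124,0]},{"aperture": 0.092,"xyz": [0.13,-0.155,0]}]' | python3 -m pendant
echo '[{"aperture": 0.092,"xyz": [0.026,-0.031,0]},{"aperture": 0.092,"xyz": [0.052,-0.062,0]},{"aperture": 0.092,"xyz": [0.078,-0.093,0]},{"aperture": 0.092,"xyz": [0.104,-0.124,0]},{"aperture": 0.092,"xyz": [0.13,-0.155,0]}]' | python3 -m pendant
python3 - <<'E'
from h import *
s=observe();print(s['joint_pos'],s['wrist_force'],s['tool_rot'])
Z=np.load('/tmp/top.npz');P=Z['P']
print('left of pod z',P[205:260:8,152:172:3,2].round(3))
E
```

```text
time_s: 0.52
position: [0.2885, -0.3907, 0.2264]
tool_rot: [-0.0, 0.984, 0.18, -0.0]
wrist_force: [1.2, 0.3, -0.2]
finger_gap: 0.0921
gripper_force: 0.0
time_s: 0.93
position: [0.3546, -0.2007, 0.2267]
tool_rot: [0.0, 0.984, 0.18, -0.0]
wrist_force: [2.2, -0.4, -0.1]
finger_gap: 0.0919
gripper_force: 0.0
time_s: 1.35
position: [0.4214, -0.0097, 0.2268]
tool_rot: [0.0, 0.984, 0.18, 0.0]
wrist_force: [2.1, -1.1, -0.7]
finger_gap: 0.092
gripper_force: 0.0
time_s: 1.77
position: [0.4883, 0.1811, 0.2265]
tool_rot: [0.0, 0.984, 0.18, -0.0]
wrist_force: [-0.6, -0.1, 0.4]
finger_gap: 0.0916
gripper_force: 0.0
[-0.05249521  0.31754105 -0.51760703  1.79207864  0.1764025   1.07833771
 -1.84199594] [-0.59047002 -0.08237327  0.35976438] [ 1.53454206e-04  9.83727362e-01  1.79667510e-01 -1.96384976e-04]
left of pod z [[-0.017 -0.017  0.005  0.008 -0.     0.     0.001]
 [-0.017 -0.016  0.003  0.004 -0.001 -0.003  0.005]
 [-0.015 -0.013  0.008  0.004 -0.001  0.002 -0.   ]
 [-0.016 -0.016  0.004  0.99  -0.002  0.044  0.044]
 [-0.012 -0.014  0.007  0.003 -0.007  0.048  0.045]
 [-0.013 -0.013  0.005  0.006 -0.009  0.     0.002]
 [-0.014  0.006  0.005  0.006 -0.015  0.002 -0.002]]
```

```bash
cat >> h.py <<'E'
from scipy.spatial.transform import Rotation as Ro
def pose():
    s=observe();q=s['tool_rot'];return np.array(s['position']),Ro.from_quat([q[1],q[2],q[3],q[0]]).as_matrix()
def wray(u,v,z,ps):
    p=viewer.camera_params('wrist');f=192/np.tan(np.radians(p['vertical_fov'])/2)
    du,dv=u-p['cx'],v-p['cy'];r=np.hypot(du,dv);th=r/f
    c=np.array([du/r*np.sin(th),dv/r*np.sin(th),np.cos(th)]);T=np.array(p['tool_from_camera'])
    o=ps[0]+ps[1]@T[:3,3];d=ps[1]@(T[:3,:3]@c);return o+d*(z-o[2])/d[2]
def totool(w,ps): return ps[1].T@(np.array(w)-ps[0])
E
python3 - <<'E'
from h import *
ps=pose();im,d=grab('wrist','w1.png');np.save('/tmp/w1.npy',im)
T=totool([.4994,.2124,.043],ps);print(ps[0],T)
E
```

```text
[0.48828411 0.18107905 0.2264584 ] [ 0.0215508  -0.02541195  0.18344303]
```

View pics/w1.png

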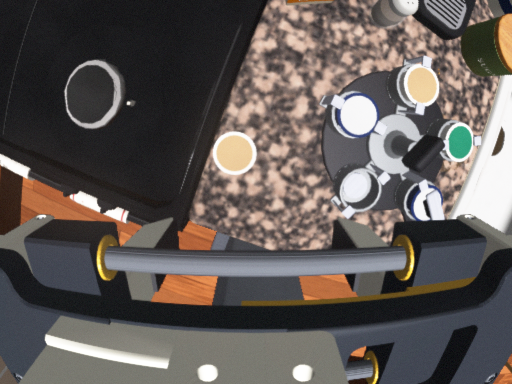

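The wrist image shows the pod rim at (235,153), and on the carousel the tan (420,85), white (356,116) and green (459,142) pods, with the empty cup at (360,187).

Run:
```python
from h import *
im=np.load('/tmp/w1.npy');ps=(np.array([0.48828411,0.18107905,0.2264584]),pose()[1])
def blob(box,lo,hi):
    x0,x1,y0,y1=box;h=cv2.cvtColor(im[y0:y1,x0:x1],cv2.COLOR_BGR2HSV)
    m=cv2.inRange(h,lo,hi);m=cv2.morphologyEx(m,cv2.MORPH_OPEN,np.ones((3,3)))
    c=max(cv2.findContours(m,0,1)[0],key=cv2.contourArea);e=cv2.fitEllipse(cv2.convexHull(c));return (e[0][0]+x0,e[0][1]+y0),e[1]
pb,ax=blob((205,265,123,183),(10,80,140),(25,140,255));print('pod lid',pb,ax,wray(*pb,.043,ps))
tb,a1=blob((395,445,60,112),(10,80,140),(25,140,255));gb,a2=blob((440,480,118,165),(60,100,60),(95,255,255));wb,a3=blob((330,382,90,136),(0,0,190),(180,40,255))
A=[]
for n,b,a in(('tan',tb,a1),('green',gb,a2),('white',wb,a3)): A.append(wray(*b,.067,ps));print(n,b,a,A[-1])
x,r=pent(A,[3,2,4]);print(x,(r*1e3).round(1));print('cup',x[:2]+.078*np.array([np.cos(x[2]),np.sin(x[2])]))
```

```text
pod lid (234.158296585083, 152.92469596862793) (33.4451904296875, 33.91143798828125) [0.49827012 0.21246133 0.043     ]
tan (421.48677825927734, 84.5428638458252) (26.477283477783203, 33.19200134277344) [0.66080443 0.04095874 0.067     ]
green (459.5726013183594, 141.9019889831543) (22.77387809753418, 31.38728904724121) [ 0.62394994 -0.0425544   0.067     ]
white (353.9637107849121, 111.75398445129395) (38.00294494628906, 49.67647933959961) [0.59347404 0.10722598 0.067     ]
[0.58480842 0.02703906 2.70874683] [ 0.5  1.2 -1.1  1.5  0.6 -2.7]
cup [0.51400191 0.05975661]
```

```bash
echo '[{"aperture": 0.092,"xyz": [0.021,-0.0255,0.02]},{"aperture": 0.092,"xyz": [0.021,-0.0255,0.06]},{"aperture": 0.092,"xyz": [0.021,-0.0255,0.1]},{"aperture": 0.092,"xyz": [0.021,-0.0255,0.14]},{"aperture": 0.092,"xyz": [0.021,-0.0255,0.17]}]' | python3 -m pendant
echo '[{"aperture": 0.092,"xyz": [0,0,0.02]},{"aperture": 0.092,"xyz": [0,0,0.03]},{"aperture": 0.03,"xyz": [0,0,0.03]},{"aperture": 0.03,"xyz": [0,0,0.03]},{"aperture": 0.03,"xyz": [0,0,0.03]}]' | python3 -m pendant
echo '[{"aperture": 0.03},{"aperture": 0.03},{"aperture": 0.03},{"aperture": 0.03},{"aperture": 0.03}]' | python3 -m pendant
```

```text
time_s: 2.23
position: [0.4973, 0.2099, 0.0535]
tool_rot: [0.0, 0.984, 0.18, -0.001]
wrist_force: [0.7, -1.2, -0.8]
finger_gap: 0.092
gripper_force: 0.0
time_s: 2.65
position: [0.4997, 0.2112, 0.0281]
tool_rot: [-0.0, 0.984, 0.18, 0.001]
wrist_force: [-0.1, -0.7, -0.2]
finger_gap: 0.0764
gripper_force: 0.0
time_s: 3.07
position: [0.4991, 0.2108, 0.0273]
tool_rot: [-0.0, 0.984, 0.18, 0.0]
wrist_force: [-0.5, -0.4, 5.1]
finger_gap: 0.0476
gripper_force: 30.0
```

```bash
echo '[{"aperture": 0.03,"xyz": [0,0,-0.03]},{"aperture": 0.03,"xyz": [0,0,-0.06]},{"aperture": 0.03,"xyz": [0,0,-0.09]},{"aperture": 0.03,"xyz": [0,0,-0.12]},{"aperture": 0.03,"xyz": [0,0,-0.12]}]' | python3 -m pendant
echo '[{"aperture": 0.03,"xyz": [-0.005,0.02,0],"turn": 0.1},{"aperture": 0.03,"xyz": [-0.01,0.04,0],"turn": 0.2},{"aperture": 0.03,"xyz": [-0.016,0.06,0],"turn": 0.3},{"aperture": 0.03,"xyz": [-0.02,0.07,0],"turn": 0.4},{"aperture": 0.03,"xyz": [-0.02,0.07,0],"turn": 0.4}]' | python3 -m pendant
python3 - <<'E'
from h import *
ps=pose();im,d=grab('wrist','w2.png');np.savez('/tmp/w2',im=im,p=ps[0],R=ps[1])
print(ps, observe()['finger_gap'])
E
```

```text
time_s: 3.48
position: [0.5013, 0.2125, 0.1523]
tool_rot: [-0.001, 0.984, 0.18, 0.004]
wrist_force: [1.9, -0.3, -0.2]
finger_gap: 0.0475
gripper_force: 30.0
time_s: 3.9
position: [0.5048, 0.1347, 0.1463]
tool_rot: [0.001, 1.0, -0.024, -0.0]
wrist_force: [-0.3, 0.3, -0.2]
finger_gap: 0.0475
gripper_force: 30.0
(array([0.50484455, 0.1347085 , 0.14628154]), array([[ 9.98883868e-01, -4.72303999e-02, -5.54335430e-04],
       [-4.72314779e-02, -9.98881707e-01, -2.12666367e-03],
       [-4.53272345e-04,  2.15047211e-03, -9.99997585e-01]])) 0.04793534841511717
```

View pics/w2.png

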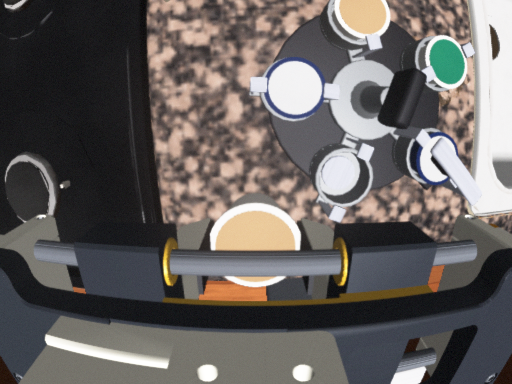

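The held pod is level at (256,245). The empty cup is at (342,178) with its clips at (367,152) and (337,213), and the white rim is at (295,89).

Run:
```python
from h import *
Z=np.load('/tmp/w2.npz');im=Z['im'];ps=(Z['p'],Z['R'])
def blob(box,lo,hi):
    x0,x1,y0,y1=box;h=cv2.cvtColor(im[y0:y1,x0:x1],cv2.COLOR_BGR2HSV)
    m=cv2.inRange(h,np.array(lo),np.array(hi));m=cv2.morphologyEx(m,cv2.MORPH_OPEN,np.ones((3,3)))
    c=max(cv2.findContours(m,0,1)[0],key=cv2.contourArea);e=cv2.fitEllipse(cv2.convexHull(c));return (e[0][0]+x0,e[0][1]+y0),e[1]
g=blob((418,474,34,94),(60,100,40),(95,255,255));t=blob((330,395,0,40),(10,60,140),(25,160,255));p=blob((205,305,200,250),(10,60,140),(25,160,255))
print(g,t,p)
w=((295,89),0)
A=[wray(*b[0],.067,ps) for b in(g,t,w)];print(np.round(A,4))
x,r=pent(A,[2,3,4]);print(x,(r*1e3).round(1));print('cup',x[:2]+.078*np.array([np.cos(x[2]),np.sin(x[2])]))
print('clips',wray(366,150,.072,ps),wray(337,214,.072,ps),'knob',wray(408,98,.114,ps))
print('tcp over',wray(256,242,.164,ps))
```

```text
((446.68159675598145, 61.27211380004883), (32.374977111816406, 45.09220504760742)) ((362.44043350219727, 10.83655071258545), (40.82414627075195, 49.41584777832031)) ((254.99025344848633, 244.8039093017578), (67.6576156616211, 78.66757202148438))
[[ 0.6222 -0.0453  0.067 ]
 [ 0.6591  0.0383  0.067 ]
 [ 0.5903  0.0992  0.067 ]]
[0.58278515 0.02166275 2.7299096 ] [ 0.  -0.3 -0.1  0.2  0.1  0.1]
cup [0.51130216 0.05287463]
clips [0.54037928 0.04157806 0.072     ] [0.48596463 0.06558625 0.072     ] knob [0.58310531 0.02556225 0.114     ]
tcp over [0.50830892 0.13434546 0.164     ]
```

```bash
echo '[{"aperture": 0.03,"xyz": [0.0035,0.027,0],"turn": 0.12},{"aperture": 0.03,"xyz": [0.007,0.054,0],"turn": 0.24},{"aperture": 0.03,"xyz": [0.0104,0.0812,0],"turn": 0.367},{"aperture": 0.03,"xyz": [0.0104,0.0812,0.02],"turn": 0.367},{"aperture": 0.03,"xyz": [0.0104,0.0812,0.04],"turn": 0.367}]' | python3 -m pendant
echo '[{"aperture": 0.03},{"aperture": 0.03}]' | python3 -m pendant
python3 - <<'E'
from h import *
ps=pose();print(ps[0],np.arctan2(ps[1][1,0],ps[1][0,0]),totool([.5114,.0531,.085],ps))
im,d=grab('wrist','w3.png')
E
```

```text
time_s: 4.37
position: [0.5134, 0.056, 0.107]
tool_rot: [-0.0, 0.98, -0.201, 0.001]
wrist_force: [-0.4, 0.5, -0.7]
finger_gap: 0.0474
gripper_force: 30.0
time_s: 4.53
position: [0.5113, 0.0577, 0.1061]
tool_rot: [0.0, 0.98, -0.199, -0.001]
wrist_force: [0.1, -0.0, 0.0]
finger_gap: 0.0475
gripper_force: 30.0
[0.51132434 0.05773055 0.10610736] -0.40122172417898616 [0.00192659 0.00421993 0.02110566]
```

View pics/w3.png

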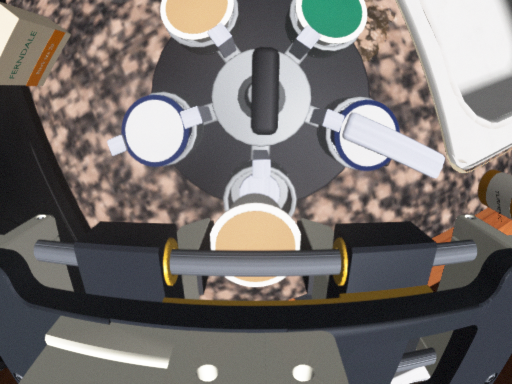

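The held pod, centred near column 255, is about 4 mm to the tangential side of the cup (about 261), which matches the measured offset. I'll correct that and lower it.

```bash
echo '[{"aperture": 0.03,"xyz": [0.002,0.0042,0],"turn": 0.013},{"aperture": 0.03,"xyz": [0.002,0.0042,0.008],"turn": 0.013},{"aperture": 0.03,"xyz": [0.002,0.0042,0.016],"turn": 0.013},{"aperture": 0.03,"xyz": [0.002,0.0042,0.022],"turn": 0.013},{"aperture": 0.03,"xyz": [0.002,0.0042,0.022],"turn": 0.013}]' | python3 -m pendant
echo '[{"aperture": 0.03,"xyz": [0,0,0.004]},{"aperture": 0.03,"xyz": [0,0,0.007]},{"aperture": 0.03,"xyz": [0,0,0.007]}]' | python3 -m pendant
python3 - <<'E'
from h import *
ps=pose();print(ps[0],np.arctan2(ps[1][1,0],ps[1][0,0]),totool([.5114,.0531,.0713],ps),observe()['wrist_force'])
E
```

```text
time_s: 5.0
position: [0.5114, 0.0517, 0.0833]
tool_rot: [0.0, 0.978, -0.207, -0.001]
wrist_force: [-0.1, 0.1, -0.1]
finger_gap: 0.0475
gripper_force: 30.0
time_s: 5.25
position: [0.512, 0.0519, 0.0771]
tool_rot: [0.0, 0.978, -0.208, -0.0]
wrist_force: [0.3, -0.5, 0.2]
finger_gap: 0.0476
gripper_force: 30.0
[0.51200036 0.05186134 0.07714876] -0.41813248795555114 [-0.00104783 -0.00089066  0.00584905] [ 0.2710174  -0.48232678  0.15824271]
```

Within 1–2 mm. Lower until contact.

```bash
echo '[{"aperture": 0.03,"xyz": [-0.001,-0.0005,0.002]},{"aperture": 0.03,"xyz": [-0.001,-0.0005,0.004]},{"aperture": 0.03,"xyz": [-0.001,-0.0005,0.004]}]' | python3 -m pendant
echo '[{"aperture": 0.03,"xyz": [0,0,0.001]},{"aperture": 0.03,"xyz": [0,0,0.002]},{"aperture": 0.03,"xyz": [0,0,0.002]}]' | python3 -m pendant
```

```text
time_s: 5.5
position: [0.5123, 0.0527, 0.0738]
tool_rot: [-0.0, 0.978, -0.208, 0.001]
wrist_force: [2.0, -0.5, 0.6]
finger_gap: 0.0478
gripper_force: 30.0
time_s: 5.75
position: [0.5124, 0.0526, 0.0719]
tool_rot: [-0.0, 0.978, -0.208, 0.001]
wrist_force: [3.6, -0.9, 0.3]
finger_gap: 0.048
gripper_force: 30.0
```

```bash
echo '[{"aperture": 0.03,"xyz": [0.001,0,0]},{"aperture": 0.03,"xyz": [0.0015,0,0.001]},{"aperture": 0.03,"xyz": [0.0015,0,0.001]}]' | python3 -m pendant
echo '[{"aperture": 0.03,"xyz": [0,0,0.001]},{"aperture": 0.03,"xyz": [0,0,0.002]},{"aperture": 0.03,"xyz": [0,0,0.002]}]' | python3 -m pendant
```

```text
time_s: 6.0
position: [0.5126, 0.0522, 0.0705]
tool_rot: [0.0, 0.978, -0.208, -0.0]
wrist_force: [1.1, -0.1, 2.6]
finger_gap: 0.0476
gripper_force: 30.0
time_s: 6.25
position: [0.5126, 0.0523, 0.0685]
tool_rot: [0.0, 0.978, -0.208, -0.0]
wrist_force: [0.3, 0.8, 2.4]
finger_gap: 0.048
gripper_force: 30.0
```

```bash
echo '[{"aperture": 0.07},{"aperture": 0.07},{"aperture": 0.07},{"aperture": 0.07,"xyz": [0,0,-0.02]},{"aperture": 0.07,"xyz": [0,0,-0.06]}]' | python3 -m pendant
echo '[{"aperture": 0.07,"xyz": [0,0,-0.03]},{"aperture": 0,"xyz": [0,0,-0.05]},{"aperture": 0,"xyz": [0,0,-0.05]},{"aperture": 0,"xyz": [0,0,-0.05]},{"aperture": 0,"xyz": [0,0,-0.05]}]' | python3 -m pendant
echo '[{"aperture": 0},{"aperture": 0},{"aperture": 0},{"aperture": 0}]' | python3 -m pendant
python3 - <<'E'
from h import *
ps=pose();print(ps[0],observe()['wrist_force'],observe()['finger_gap'])
im,d=grab('wrist','w4.png');np.savez('/tmp/w4',im=im,p=ps[0],R=ps[1])
E
```

```text
time_s: 6.67
position: [0.5096, 0.0514, 0.1255]
tool_rot: [0.002, 0.978, -0.208, -0.004]
wrist_force: [0.9, 0.8, 1.2]
finger_gap: 0.0692
gripper_force: 0.0
time_s: 7.08
position: [0.5124, 0.0519, 0.178]
tool_rot: [0.0, 0.978, -0.208, -0.001]
wrist_force: [-0.2, -0.3, 0.2]
finger_gap: 0.0479
gripper_force: 0.0
time_s: 7.42
position: [0.5126, 0.0521, 0.1781]
tool_rot: [0.0, 0.978, -0.208, -0.001]
wrist_force: [-0.5, 0.2, 0.3]
finger_gap: 0.0216
gripper_force: 0.0
[0.51262277 0.05212361 0.17808407] [-0.47998138  0.17174894  0.33973554] 0.02155280191066666
```

View pics/w4.png

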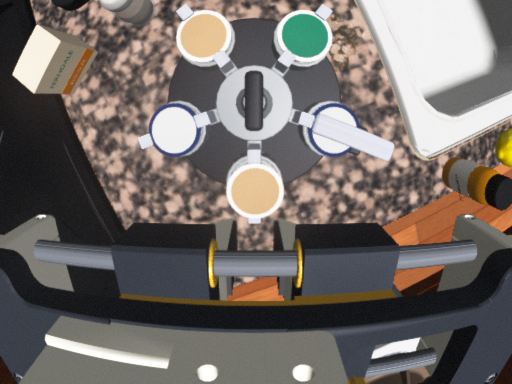

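The pod stands perched in the cup at (255,189), in line with the knob and clip. Next, close the fingers and press.

```bash
echo '[{"aperture": 0,"xyz": [0,0,0.02]},{"aperture": 0,"xyz": [0,0,0.05]},{"aperture": 0,"xyz": [0,0,0.07]},{"aperture": 0,"xyz": [0,0,0.08]},{"aperture": 0,"xyz": [0,0,0.08]}]' | python3 -m pendant
python3 - <<'E'
from h import *
Z=np.load('/tmp/w4.npz');ps=(Z['p'],Z['R']);w=wray(255,189,.085,ps);print(w);q=pose();print(q[0],totool(w,q),observe()['wrist_force'],observe()['finger_gap'])
E
```

```text
time_s: 7.88
position: [0.5115, 0.0519, 0.0967]
tool_rot: [0.001, 0.978, -0.208, -0.002]
wrist_force: [-0.8, -0.4, 0.3]
finger_gap: 0.0004
gripper_force: 0.0
[0.51370122 0.05143479 0.085     ]
[0.5114634  0.0518537  0.09669166] [ 0.00225552 -0.00055154  0.01168275] [-0.77384661 -0.35563076  0.29052617] 0.0003520516969150073
```

```bash
echo '[{"aperture": 0,"xyz": [0.0005,0,0.004]},{"aperture": 0,"xyz": [0.0005,0,0.008]},{"aperture": 0,"xyz": [0.0005,0,0.01]},{"aperture": 0,"xyz": [0.0005,0,0.01]}]' | python3 -m pendant
echo '[{"aperture": 0,"xyz": [0,0,0.001]},{"aperture": 0,"xyz": [0,0,0.002]},{"aperture": 0,"xyz": [0,0,0.003]},{"aperture": 0,"xyz": [0,0,0.003]}]' | python3 -m pendant
echo '[{"aperture": 0,"xyz": [0,0,0.001]},{"aperture": 0,"xyz": [0,0,0.002]},{"aperture": 0,"xyz": [0,0,0.003]},{"aperture": 0,"xyz": [0,0,0.003]}]' | python3 -m pendant
```

```text
time_s: 8.22
position: [0.5137, 0.052, 0.0891]
tool_rot: [-0.0, 0.978, -0.208, 0.0]
wrist_force: [-0.7, -0.2, 0.6]
finger_gap: 0.0002
gripper_force: 0.0
time_s: 8.55
position: [0.5134, 0.0519, 0.0857]
tool_rot: [0.0, 0.978, -0.208, 0.0]
wrist_force: [-0.1, -0.0, -0.3]
finger_gap: 0.0005
gripper_force: 0.0
time_s: 8.88
position: [0.5137, 0.0521, 0.0828]
tool_rot: [-0.0, 0.978, -0.208, 0.0]
wrist_force: [-0.0, -0.2, 2.6]
finger_gap: 0.0007
gripper_force: 1.4
```

```bash
echo '[{"aperture": 0,"xyz": [0,0,0.001]},{"aperture": 0,"xyz": [0,0,0.002]},{"aperture": 0,"xyz": [0,0,0.003]},{"aperture": 0,"xyz": [0,0,0.003]}]' | python3 -m pendant
echo '[{"aperture": 0,"xyz": [0,0,0.001]},{"aperture": 0,"xyz": [0,0,0.002]},{"aperture": 0,"xyz": [0,0,0.003]},{"aperture": 0,"xyz": [0,0,0.003]}]' | python3 -m pendant
echo '[{"aperture": 0,"xyz": [0,0,0.001]},{"aperture": 0,"xyz": [0,0,0.002]},{"aperture": 0,"xyz": [0,0,0.002]}]' | python3 -m pendant
```

```text
time_s: 9.22
position: [0.5136, 0.052, 0.0797]
tool_rot: [-0.0, 0.978, -0.208, 0.0]
wrist_force: [0.3, -0.6, 3.9]
finger_gap: 0.0008
gripper_force: 1.5
time_s: 9.55
position: [0.5136, 0.052, 0.0768]
tool_rot: [-0.0, 0.978, -0.208, 0.0]
wrist_force: [0.6, -0.1, 2.9]
finger_gap: 0.0008
gripper_force: 1.8
time_s: 9.8
position: [0.5136, 0.052, 0.0747]
tool_rot: [-0.0, 0.978, -0.208, 0.0]
wrist_force: [-0.1, 0.0, 3.5]
finger_gap: 0.0005
gripper_force: 1.8
```

```bash
echo '[{"aperture": 0,"xyz": [0,0,0.001]},{"aperture": 0,"xyz": [0,0,0.002]},{"aperture": 0,"xyz": [0,0,0.002]}]' | python3 -m pendant
echo '[{"aperture": 0,"xyz": [0,0,0.001]},{"aperture": 0,"xyz": [0,0,0.002]},{"aperture": 0,"xyz": [0,0,0.002]}]' | python3 -m pendant
echo '[{"aperture": 0,"xyz": [0,0,0.0005]},{"aperture": 0,"xyz": [0,0,0.001]},{"aperture": 0,"xyz": [0,0,0.001]}]' | python3 -m pendant
```

```text
time_s: 10.05
position: [0.5136, 0.0521, 0.073]
tool_rot: [-0.0, 0.978, -0.208, 0.0]
wrist_force: [-0.2, 0.7, 7.9]
finger_gap: 0.0002
gripper_force: 4.0
time_s: 10.3
position: [0.5137, 0.0523, 0.0712]
tool_rot: [-0.0, 0.978, -0.208, 0.0]
wrist_force: [-0.9, 0.7, 8.4]
finger_gap: 0.0005
gripper_force: 4.5
time_s: 10.55
position: [0.5138, 0.0522, 0.0703]
tool_rot: [-0.0, 0.978, -0.208, 0.0]
wrist_force: [-1.4, 1.3, 9.6]
finger_gap: 0.0004
gripper_force: 5.0
```

```bash
echo '[{"aperture": 0,"xyz": [0,0,0.0005]},{"aperture": 0,"xyz": [0,0,0.001]},{"aperture": 0,"xyz": [0,0,0.001]}]' | python3 -m pendant
echo '[{"aperture": 0,"xyz": [0,0,0.0005]},{"aperture": 0,"xyz": [0,0,0.001]},{"aperture": 0,"xyz": [0,0,0.001]}]' | python3 -m pendant
echo '[{"aperture": 0,"xyz": [0,0,0.0005]},{"aperture": 0,"xyz": [0,0,0.0005]}]' | python3 -m pendant
```

```text
time_s: 10.8
position: [0.5138, 0.0522, 0.0693]
tool_rot: [-0.0, 0.978, -0.208, 0.0]
wrist_force: [-1.6, 0.8, 10.3]
finger_gap: 0.0004
gripper_force: 5.2
time_s: 11.05
position: [0.5148, 0.0519, 0.0685]
tool_rot: [-0.0, 0.978, -0.208, 0.001]
wrist_force: [1.8, -0.3, 8.5]
finger_gap: 0.0005
gripper_force: 4.6
time_s: 11.22
position: [0.5136, 0.0522, 0.0676]
tool_rot: [-0.0, 0.978, -0.208, 0.0]
wrist_force: [-2.1, 1.5, 8.8]
finger_gap: 0.0003
gripper_force: 4.3
```

```bash
echo '[{"aperture": 0,"xyz": [0,0,0.0005]},{"aperture": 0,"xyz": [0,0,0.0005]}]' | python3 -m pendant
echo '[{"aperture": 0,"xyz": [0,0,0.0004]},{"aperture": 0,"xyz": [0,0,0.0004]}]' | python3 -m pendant
```

```text
time_s: 11.38
position: [0.5136, 0.0523, 0.0674]
tool_rot: [-0.0, 0.978, -0.208, 0.0]
wrist_force: [-2.9, 1.6, 12.0]
finger_gap: 0.0004
gripper_force: 5.6
time_s: 11.55
position: [0.5137, 0.0525, 0.0673]
tool_rot: [-0.0, 0.978, -0.207, 0.0]
wrist_force: [-2.6, 0.7, 15.9]
finger_gap: 0.0005
gripper_force: 7.9
```

Force is rising without motion, so the pod has bottomed. Back off and check.

```bash
echo '[{"aperture": 0,"xyz": [0,0,-0.001]},{"aperture": 0,"xyz": [0,0,-0.002]},{"aperture": 0,"xyz": [0,0,-0.003]},{"aperture": 0,"xyz": [0,0,-0.003]}]' | python3 -m pendant
echo '[{"aperture": 0,"xyz": [0,0,-0.02]},{"aperture": 0,"xyz": [0,0,-0.05]},{"aperture": 0.036,"xyz": [0,0,-0.08]},{"aperture": 0.036,"xyz": [0,0,-0.1]},{"aperture": 0.036,"xyz": [0,0,-0.1]}]' | python3 -m pendant
python3 - <<'E'
from h import *
im,d=grab('top');P=cloud('top',d);ds=[d]+[grab('top')[1] for _ in range(3)]
P=cloud('top',np.median(ds,0))
for n,c in (('new',(.5114,.0531)),('white',(.5903,.0992)),('green',(.6222,-.0453)),('tan',(.6591,.0383))):
    m=np.hypot(P[...,0]-c[0],P[...,1]-c[1])<.015;m&=P[...,2]<.11;print(n,m.sum(),np.median(P[m][:,2]).round(4),P[m][:,2].std().round(4))
ps=pose();im,d=grab('wrist');np.savez('/tmp/w5',im=im,p=ps[0],R=ps[1]);cv2.imwrite('pics/w5.png',cv2.resize(im[60:240,130:400],None,fx=2.9,fy=2.9))
print(ps[0],observe()['wrist_force'],d[150,150:210:10])
E
```

```text
time_s: 11.88
position: [0.5131, 0.0517, 0.0691]
tool_rot: [0.0, 0.978, -0.208, -0.0]
wrist_force: [-1.1, 0.1, 0.4]
finger_gap: 0.0006
gripper_force: 0.0
time_s: 12.3
position: [0.5156, 0.0523, 0.1731]
tool_rot: [-0.001, 0.978, -0.208, 0.003]
wrist_force: [1.5, 0.4, -0.5]
finger_gap: 0.0158
gripper_force: 0.0
new 0 nan nan
white 0 nan nan
green 109 0.0683 0.001
tan 0 nan nan
[0.51260517 0.05160037 0.1681887 ] [ 0.14276109  0.20874508 -0.01061936] [0.3263273  0.25812766 0.2588339  0.25863338 0.274505   0.3160771 ]
  return _methods._mean(a, axis=axis, dtype=dtype,
  ret = ret.dtype.type(ret / rcount)
  ret = _var(a, axis=axis, dtype=dtype, out=out, ddof=ddof,
  arrmean = um.true_divide(arrmean, div, out=arrmean,
  ret = ret.dtype.type(ret / rcount)
```

View pics/w5.png

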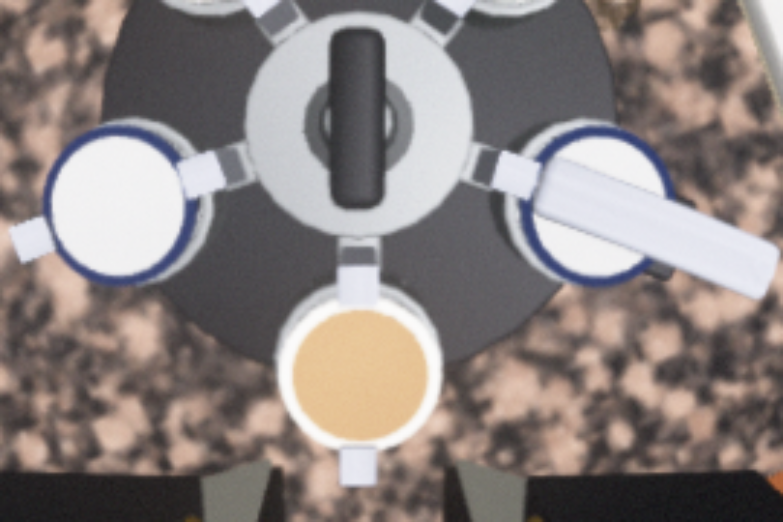

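Both clips lie over the rim of the pod at (360,375 in the crop). I'll check lid height and tilt from the wrist depth, comparing with the white pod.

Run:
```python
from h import *
ps=pose();D=np.median([grab('wrist')[1] for _ in range(4)],0)
p=viewer.camera_params('wrist');f=192/np.tan(np.radians(p['vertical_fov'])/2);T=np.array(p['tool_from_camera'])
v,u=np.mgrid[:384,:512];du,dv=u-p['cx'],v-p['cy'];r=np.hypot(du,dv)+1e-9;t=np.tan(r/f)
C=np.stack([du/r*t*D,dv/r*t*D,D],-1);W=(C@T[:3,:3].T+T[:3,3])@ps[1].T+ps[0]
for n,(a,b) in(('new',(254,188)),('white',(171,131))):
    m=np.hypot(u-a,v-b)<18;q=W[m];A=np.c_[q[:,:2]-q[:,:2].mean(0),np.ones(len(q))];s=np.linalg.lstsq(A,q[:,2],rcond=None)[0];print(n,q.mean(0).round(4),np.median(q[:,2]),'slope',s[:2])
w=wray(254,188,.067,ps);print('new lid xy',w);print(ps[0],totool([.5829,.0217,.081],ps),np.arctan2(ps[1][1,0],ps[1][0,0]),observe()['joint_pos'],observe()['finger_gap'])
```

```text
new [0.5129 0.0521 0.0683] 0.06825978646478827 slope [-0.00203576 -0.00133882]
white [0.5908 0.0983 0.0672] 0.0672235451584989 slope [ 0.00256043 -0.00013923]
new lid xy [0.51267801 0.05223712 0.067     ]
[0.51251248 0.05162428 0.16803114] [ 0.07664495 -0.00137382  0.08687894] -0.41837306795266155 [ 0.03044774  0.34166883 -0.30045051  1.89137236  0.12396788  0.92792559
 -2.31727847] 0.03624565682294246
```

The lid is level at 68 mm, so it is caught (uncaught would be at least 73). Next, the knob.

```bash
python3 - <<'E'
from h import *
ps=pose();print(wray(357/2.9+130,118/2.9+60,.114,ps))
E
echo '[{"aperture": 0.036,"xyz": [0.038,-0.001,0]},{"aperture": 0.036,"xyz": [0.0766,-0.0014,0]},{"aperture": 0.036,"xyz": [0.0766,-0.0014,0.01]},{"aperture": 0.036,"xyz": [0.0766,-0.0014,0.03]},{"aperture": 0.036,"xyz": [0.0766,-0.0014,0.03]}]' | python3 -m pendant
python3 - <<'E'
from h import *
ps=pose();print(ps[0],totool([.5829,.0217,.083],ps),observe()['finger_gap'])
E
```

```text
[0.58331624 0.02191655 0.114     ]
time_s: 13.17
position: [0.5822, 0.0214, 0.1356]
tool_rot: [0.001, 0.978, -0.208, -0.003]
wrist_force: [-0.8, -0.1, -1.1]
finger_gap: 0.0359
gripper_force: 0.0
[0.58220162 0.02142983 0.13564721] [ 0.00078478 -0.00067289  0.05264238] 0.03587046878241138
```

```bash
echo '[{"aperture": 0.036,"xyz": [0,0,0.02]},{"aperture": 0.036,"xyz": [0,0,0.04]},{"aperture": 0.036,"xyz": [0,0,0.051]},{"aperture": 0.036,"xyz": [0,0,0.051]},{"aperture": 0.01,"xyz": [0,0,0.051]}]' | python3 -m pendant
echo '[{"aperture": 0.005},{"aperture": 0.005},{"aperture": 0.005}]' | python3 -m pendant
python3 - <<'E'
from h import *
ps=pose();print(ps[0],totool([.5829,.0217,.083],ps),np.arctan2(ps[1][1,0],ps[1][0,0]))
E
```

```text
time_s: 13.58
position: [0.5837, 0.0222, 0.0885]
tool_rot: [0.0, 0.978, -0.207, -0.0]
wrist_force: [-0.4, -0.4, 0.1]
finger_gap: 0.0328
gripper_force: 0.0
time_s: 13.83
position: [0.5844, 0.0215, 0.0894]
tool_rot: [0.0, 0.978, -0.208, 0.001]
wrist_force: [-6.8, -12.1, 10.3]
finger_gap: 0.014
gripper_force: 6.8
[0.58436888 0.02147913 0.08941168] [-0.0014407   0.00039267  0.00640985] -0.41855661476280115
```

```bash
echo '[{"aperture": 0.005,"xyz": [-0.0014,0,0]},{"aperture": 0.005,"xyz": [-0.0014,0,0]}]' | python3 -m pendant
```

```text
time_s: 14.0
position: [0.5843, 0.0214, 0.0894]
tool_rot: [0.0, 0.978, -0.208, 0.002]
wrist_force: [4.5, -3.8, 1.6]
finger_gap: 0.0139
gripper_force: 30.0
```

```bash
echo '[{"aperture": 0.005,"turn": -0.06},{"aperture": 0.005,"turn": -0.13},{"aperture": 0.005,"turn": -0.2},{"aperture": 0.005,"turn": -0.27},{"aperture": 0.005,"turn": -0.34}]' | python3 -m pendant
echo '[{"aperture": 0.005,"turn": -0.07},{"aperture": 0.005,"turn": -0.14},{"aperture": 0.005,"turn": -0.21},{"aperture": 0.005,"turn": -0.28},{"aperture": 0.005,"turn": -0.34}]' | python3 -m pendant
python3 -c "
from h import *
R=pose()[1];print(np.arctan2(R[1,0],R[0,0]))"
```

```text
time_s: 14.42
position: [0.5843, 0.0214, 0.0894]
tool_rot: [0.0, 0.999, -0.038, 0.002]
wrist_force: [2.9, -3.9, 0.4]
finger_gap: 0.0135
gripper_force: 30.1
time_s: 14.83
position: [0.5843, 0.0214, 0.0894]
tool_rot: [0.001, 0.991, 0.132, 0.002]
wrist_force: [3.5, -3.6, 2.5]
finger_gap: 0.0139
gripper_force: 30.0
0.26384557616084187
```

Tracking well; no gate resistance. Remaining −0.577.

```bash
echo '[{"aperture": 0.005,"turn": -0.07},{"aperture": 0.005,"turn": -0.14},{"aperture": 0.005,"turn": -0.21},{"aperture": 0.005,"turn": -0.28},{"aperture": 0.005,"turn": -0.34}]' | python3 -m pendant
echo '[{"aperture": 0.005,"turn": -0.07},{"aperture": 0.005,"turn": -0.14},{"aperture": 0.005,"turn": -0.2},{"aperture": 0.005,"turn": -0.237},{"aperture": 0.005,"turn": -0.237}]' | python3 -m pendant
echo '[{"aperture": 0.005},{"aperture": 0.005},{"aperture": 0.005},{"aperture": 0.005}]' | python3 -m pendant
python3 -c "
from h import *
R=pose()[1];print(np.arctan2(R[1,0],R[0,0]),observe()['ft_torque'])"
```

```text
time_s: 15.25
position: [0.5844, 0.0213, 0.0894]
tool_rot: [0.001, 0.955, 0.298, 0.001]
wrist_force: [4.0, -4.5, 2.1]
finger_gap: 0.0141
gripper_force: 30.0
time_s: 15.67
position: [0.5844, 0.0213, 0.0894]
tool_rot: [0.001, 0.913, 0.407, 0.001]
wrist_force: [3.5, -5.0, 3.6]
finger_gap: 0.0138
gripper_force: 30.0
time_s: 16.0
position: [0.5843, 0.0213, 0.0894]
tool_rot: [0.001, 0.914, 0.406, 0.001]
wrist_force: [2.8, -4.9, 2.6]
finger_gap: 0.0134
gripper_force: 30.0
0.8363986439370171 [-0.85537788 -0.65364401  0.04843011]
```

Turned 1.255 rad. Release and rise, then verify.

```bash
echo '[{"aperture": 0.036},{"aperture": 0.036},{"aperture": 0.036},{"aperture": 0.036},{"aperture": 0.036,"xyz": [0,0,-0.01]}]' | python3 -m pendant
echo '[{"aperture": 0.036,"xyz": [0,0,-0.03]},{"aperture": 0.036,"xyz": [0,0,-0.06]},{"aperture": 0.036,"xyz": [0,0,-0.1]},{"aperture": 0.036,"xyz": [0,0,-0.1]},{"aperture": 0.036,"xyz": [0,0,-0.1]}]' | python3 -m pendant
echo '[{"aperture": 0.036,"xyz": [-0.04,0,0]},{"aperture": 0.036,"xyz": [-0.08,0,0]},{"aperture": 0.036,"xyz": [-0.08,0,0]},{"aperture": 0.036,"xyz": [-0.08,0,0]}]' | python3 -m pendant
python3 - <<'E'
from h import *
s=observe();ps=pose();im,d=grab('wrist','w6.png');print(ps[0],s['wrist_force'])
np.savez('/tmp/w6',im=im,p=ps[0],R=ps[1])
E
```

```text
time_s: 16.42
position: [0.5813, 0.0226, 0.0969]
tool_rot: [-0.001, 0.913, 0.407, -0.002]
wrist_force: [-0.3, -0.3, -0.2]
finger_gap: 0.0357
gripper_force: 0.0
time_s: 16.83
position: [0.5842, 0.0233, 0.2015]
tool_rot: [0.001, 0.913, 0.407, 0.002]
wrist_force: [1.1, -0.1, -0.9]
finger_gap: 0.0361
gripper_force: 0.0
time_s: 17.17
position: [0.5274, -0.0393, 0.1975]
tool_rot: [0.0, 0.914, 0.405, -0.001]
wrist_force: [0.6, 1.0, -0.5]
finger_gap: 0.0358
gripper_force: 0.0
[ 0.52736593 -0.03932948  0.19752012] [ 0.57089423  0.96644591 -0.50574781]
```

View pics/w6.png

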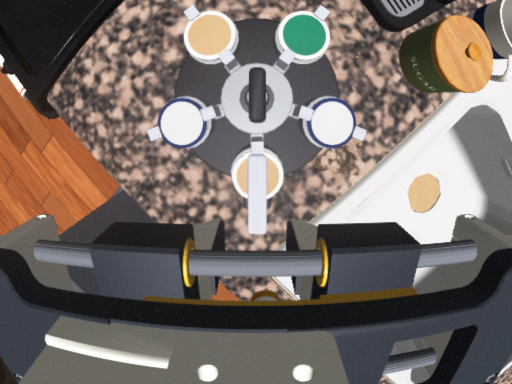

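The new pod is at (257,175), centred under the gate arm. I'll check the wheel angle numerically.

Run:
```python
from h import *
Z=np.load('/tmp/w6.npz');ps=(Z['p'],Z['R'])
A=[wray(*b,.067,ps) for b in((330,122),(303,35),(210,36),(183,123))]
x,r=pent(A,[1,2,3,4]);print(x,(r*1e3).round(1),'wheel',(x[2]-2.728)%(2*np.pi))
```

```text
[0.58310841 0.02125141 3.98321633] [ 1.1 -2.2  1.  -0.2 -0.3  1.7 -1.8  0.7] wheel 1.2552163313288558
```

```bash
echo '[{"aperture": 0.036},{"aperture": 0.036},{"aperture": 0.036}]' | python3 -m pendant; python3 -c "
from station import job
print(job.job_done())"
```

```text
time_s: 17.47
position: [0.5297, -0.0356, 0.1981]
tool_rot: [-0.0, 0.913, 0.408, 0.0]
wrist_force: [0.4, 0.2, 0.5]
finger_gap: 0.0362
gripper_force: 0.0
the job is handed in; nothing more can be done
None
```

The pod went into the empty cup and stayed down when the fingers came off, and the wheel turned one click counter-clockwise (1.255 rad measured), leaving the pod under the gate with the arm clear; I handed the job in at 17.5 s, and no verdict came back.

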